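# Unstack the microscope accessories into their holders

## Robot

A 6-joint arm with a two-finger parallel gripper is mounted at the origin on a cart in front of the work surface, level with it; the furniture and walls round the work are solid. World frame = base frame: x ahead of the robot, y to its left, z up, the work surface at z = 0. Lengths are in m, angles in rad, forces in N, time in s.
With the tool pointing down it reaches from about 0.3 to 0.775 m from the base axis. Payload 14.6 kg.
Tool frame: the origin (TCP) lies midway between the tips of the shut fingers; the grasp point (between the pads) lies 19 mm behind it (ctrl.tcp_to_grasp is the z of the grasp point in the tool frame, in m); z points along the fingers, y is the line along which they close (so a half turn about z gives the same grasp; the last joint's range is limited). The gripper opens to 94 mm and grips with 3 to 60 N. Pads are 16 mm wide; open, the fingers measure 119 mm over their backs; the gripper's body (75 mm by 177 mm) begins 78 mm behind the grasp point.
Start: joints at [-1.271, 0.3, 1.521, -0, 1.321, -0.067], TCP at [0.197, -0.513, 0.205] pointing down, gripper open.
Joint ranges: [-3.03, 3.03], [-0.79, 2.21], [0.23, 2.52], [-1.04, 4.18], [0, 3.07], [-2.55, 2.55]. Speed limits (rad/s): [2.22, 2.22, 2.57, 3.14, 3.14, 3.14].

## Interface

Orientations are given as [roll, pitch, yaw] about the fixed x, y, z axes, in that order (R = Rz(yaw) Ry(pitch) Rx(roll)).
In Python, from station import monitor, camera, ctrl gives the robot as it stands.
- The arm moves only by the tool apply_moves, never from a script. Its argument "plan" is one flat list of numbers, 4 for each row, row after row: the shift along the tool's x, y, z in mm, then the turn about the tool's z in rad. In form: [dx, dy, dz, spin, dx, dy, dz, spin, ...]. A call has 1 to 20 rows; each row shifts and turns the commanded pose from where the row before left it, along the tool's axes as they then stand; what a row does not reach is not made up. A row lasts 1/10 s, in which the tool goes at most 50 mm and 8.59 degrees, less where a joint would pass 70% of its speed; a pose out of reach is approached as far as the arm can. A call is refused whole if a number of a shift passes 50 or a number of a turn 0.15, either way. A call with a gripper value outside its range is refused whole. "hand" is the gripper command: -1 is shut, 1 is fully open, values between are in proportion, set as the call begins (left out, the last holds). The fingers move at their own pace and stop on an object; "squeeze" is the grip in N (left out, the last holds). Time passes only in rows, so rows that do not move let the fingers close. It gives the time, the measured TCP pose, the force, the opening and the grip force at its end, in the units of the state.
- monitor.get_obs(): the state, without advancing time (a new reading comes with each control period).
- camera(name): name is "scene" or "top"; returns a dict with "image" (400x640x3 uint8, red, green, blue), "range_z" (400x640 float32, m along the optical axis (not along the pixel's ray), 0 where there is no reading), "mtx" (3x3 intrinsics, pixels), "rvec" (rotation vector, rad) and "tvec" (3), from world to camera coordinates, as OpenCV has them. Camera axes: x right, y down, z forward; pixel columns grow to the right and rows downward; lengths in m; the calibration is good to about 2 mm. A picture is of the moment at which its call begins.
- ctrl.hand_in(): hands the job in; it is judged then, once.
The state is a dict: "time_s": time; "qpos": joint angles; "joint_vel": joint speeds; "tau": joint torques, N m; "ee_pos": TCP position; "eef_rot": TCP orientation; "force": force on the tool from outside, world axes, zero at the start; "moment": the same for the moment, N m; "grip_width": finger opening in m; "grip_force": force on a finger pad.
Only numpy, scipy, OpenCV 4.12 (cv2) and the standard library are available. Lean on these libraries where they do the work, as an engineer would, in place of code of your own. Each camera call takes 0.05 s, during which the arm holds its last target. There are 200 camera calls.

## Task

A microscope eyepiece, a small box of cover glasses, a filter slide and a flat metal case have been piled on one another. Take the pile apart from the top down, one thing at a time, and set each in the grey holder made for its shape and size, seated on the holder's floor inside its rim or corners, before you take the next. Keep the eyepiece upright throughout, leave the black canister and the roll of tape where they stand, and let go of everything at the end.

Things in the scene. Friction and masses are not known exactly. Their poses are not given: they have to be found in the camera images.
- eyepiece: Spare microscope eyepiece, black, upright on its end, 34 mm across and 40 mm tall, 0.11 kg, at the top of the pile on the box of cover glasses (a few mm towards one end of it). Origin: centre of its underside; z along its axis, up.
- coverslip_box: Small closed box of cover glasses, white with a teal lid, 32 mm along its x, 54 mm along its y, 15 mm tall, 0.03 kg. Second from the top: it lies crosswise on the filter slide, near one end of it, its ends 7 mm past the slide's long edges. Origin: centre of its underside, z up.
- filter_slider: Filter slide: flat black frame with a round blue filter, 70 mm along its x, 40 mm along its y, 6 mm thick, 0.03 kg. Third from the top: it lies on the metal case, long side along the case's. Origin: centre of its underside, z up.
- case: Flat closed instrument case of bare aluminium with a dark seam, 84 mm along its x, 60 mm along its y, 18 mm tall, 0.15 kg; its lid does not open. Bottom of the pile, on the worktop. Origin: centre of its underside, z up.
- eyepiece_holder: Holder for the eyepiece: the round one. A grey foot 74 mm across with a raised ring 62 mm across outside and 50 mm inside; floor inside the ring 4 mm and rim 10 mm above the worktop. It is fixed to the worktop. Origin: centre of its underside, z up.
- box_holder: Holder for the box of cover glasses: the smallest rectangular one. Grey plate 4 mm thick, fixed, with an L-shaped piece at each corner rising 6 mm above the plate (10 mm above the worktop); side middles open. Free space between the corners 46 mm along its x, 68 mm along its y (outside 56 x 78); corner pieces 12 mm long. Origin: centre of its underside, z up.
- filter_holder: Holder for the filter slide: the middle-sized rectangular one. Grey plate 4 mm thick, fixed, with an L-shaped piece at each corner rising 6 mm above the plate (10 mm above the worktop); side middles open. Free space between the corners 84 mm along its x, 54 mm along its y (outside 94 x 64); corner pieces 15 mm long. Origin: centre of its underside, z up.
- case_holder: Holder for the metal case: the largest rectangular one. Grey plate 4 mm thick, fixed, with an L-shaped piece at each corner rising 6 mm above the plate (10 mm above the worktop); side middles open. Free space between the corners 98 mm along its x, 74 mm along its y (outside 108 x 84); corner pieces 18 mm long. Origin: centre of its underside, z up.
- canister: Black upright canister, 38 mm across, 60 mm tall, loose, to be left alone. Origin: centre of its underside.
- tape: Roll of tape lying flat, 96 mm across, 25 mm tall, loose, to be left alone. Origin: centre of its underside.
Not all that is in view belongs to the job. Of the things like the eyepiece, leave any that is blue, orange or yellow; of the rest the smaller one is meant.

How it is judged:
On the way, in this order (a step that is already met when the one before it is completed fails the run):
1. the eyepiece stands in its ring holder (horizontal distance between eyepiece and eyepiece_holder below 0.012 m and z of eyepiece in the frame of eyepiece_holder between 0.001 and 0.007 m and angle between eyepiece's own z axis and vertical below 0.1 rad), for 0.2 s.
2. the box of cover glasses lies in its holder (horizontal distance between coverslip_box and box_holder below 0.012 m and z of coverslip_box in the frame of box_holder between 0.001 and 0.007 m and angle between coverslip_box's own z axis and vertical below 0.1 rad and angle between the x axis of coverslip_box and the x axis of box_holder, either way round below 0.35 rad), for 0.2 s.
3. the filter slide lies in its holder (horizontal distance between filter_slider and filter_holder below 0.012 m and z of filter_slider in the frame of filter_holder between 0.001 and 0.007 m and angle between filter_slider's own z axis and vertical below 0.1 rad and angle between the x axis of filter_slider and the x axis of filter_holder, either way round below 0.35 rad), for 0.2 s.
4. the instrument case lies in its holder (horizontal distance between case and case_holder below 0.012 m and z of case in the frame of case_holder between 0.001 and 0.007 m and angle between case's own z axis and vertical below 0.1 rad and angle between the x axis of case and the x axis of case_holder, either way round below 0.35 rad), for 0.2 s.
At the end, for the whole second after the job is handed in: Each of the four things is in its own holder: centre within 12 mm of the holder's centre, underside on the holder's floor (within 3 mm), level within 0.1 rad, the three rectangular ones with their long side along the holder's within 0.35 rad (either way round); all are released and at rest (all of step 1 and all of step 2 and all of step 3 and all of step 4 and linear speed of each of eyepiece, coverslip_box, filter_slider, case below 0.01 m/s and contact force between the fingers and eyepiece below 0.1 N and contact force between the fingers and coverslip_box below 0.1 N and contact force between the fingers and filter_slider below 0.1 N and contact force between the fingers and case below 0.1 N); the robot touches nothing.
It fails at once if the eyepiece is tipped over (more than 0.6 rad) (angle between eyepiece's own z axis and vertical above 0.6 rad).
It fails at once if the canister is displaced by more than 20 mm (distance of canister from where it was at the start of the episode above 0.02 m).
It fails at once if the roll of tape is displaced by more than 20 mm (distance of tape from where it was at the start of the episode above 0.02 m).
It also fails if it takes over 112 s, if anything falls off the work surface, if the arm or the gripper's body presses on something with over 40 N, if the wrist force passes 120 N, or if a joint passes its speed limit or range.

## Working session

There is one attempt and no reset: what is moved stays moved. The work goes in short steps, Python scripts to look and compute and a tool call to move; the robot and the scene stay as the last step left them, time stands still between calls to the robot, and variables do not carry over. Pictures are saved under pics/ and viewed, at most 14 in all, crops included, and the job is handed in when it is done.

Besides the shell and the picture viewer there is one more tool, called after ">>>" as name(argument=value, ...) on one line, values as JSON. apply_moves: Moves the arm, as the interface text tells. Its arguments: {"type":"object","properties":{"plan":{"type":"array","items":{"type":"number"}},"hand":{"type":"number"},"squeeze":{"type":"number"}},"required":["plan"]}

```bash
mkdir -p pics; ls; cat > h.py <<'E'
import numpy as np, cv2
from station import monitor, camera, ctrl
def snap(n, f=None):
    c=camera(n)
    if f: cv2.imwrite('pics/'+f, c['image'][:,:,::-1])
    return c
def pts(c):
    R=cv2.Rodrigues(np.array(c['rvec'],float))[0]; K=np.array(c['mtx']); z=c['range_z']
    v,u=np.mgrid[:z.shape[0],:z.shape[1]]
    p=np.stack([(u-K[0,2])/K[0,0]*z,(v-K[1,2])/K[1,1]*z,z],-1)
    return (p-np.array(c['tvec']).ravel())@R
E
python3 - <<'E'
from h import *
for n in('scene','top'):
    c=snap(n,n+'0.png'); P=pts(c); np.save(n+'0.npy',P); print(n,c['mtx'],c['rvec'],c['tvec'], (c['range_z']>0).mean())
print(monitor.get_obs())
E
```

```text
pics
scene [[510.8207916    0.         306.5980937 ]
 [  0.         510.8207916  196.96222423]
 [  0.           0.           1.        ]] [ 1.9115806  -1.00553082  0.53645412] [-0.28342554  0.2742602   1.13782929] 0.99598046875
top [[417.10412443   0.         317.39246371]
 [  0.         417.10412443 201.18614216]
 [  0.           0.           1.        ]] [ 2.18111689 -2.1494676   0.08327666] [4.28782851e-04 5.22360843e-01 1.26711398e+00] 0.99621484375
{'time_s': 0.1, 'qpos': array([-1.27058943e+00,  3.00400690e-01,  1.52149946e+00, -5.19562881e-05,
        1.32071755e+00, -6.65700780e-02]), 'joint_vel': array([ 1.91386367e-03, -9.90147776e-04,  2.07224341e-04,  2.96427532e-05,
       -1.37682904e-03, -4.53987100e-04]), 'tau': array([ 2.38157329e-03, -5.32648766e+01, -3.53286052e+01,  7.09847594e-02,
        2.34990148e-02, -4.96891846e-05]), 'ee_pos': array([ 0.19716547, -0.51319504,  0.20495949]), 'eef_rot': array([-3.14056654e+00, -1.79711330e-05,  3.66789850e-01]), 'force': array([-0.29290827, -0.15171069,  0.86633963]), 'moment': array([-0.00808305, -0.01410551, -0.03230397]), 'grip_force': 0.0, 'grip_width': 0.09378984527269973}
```

View pics/scene0.png

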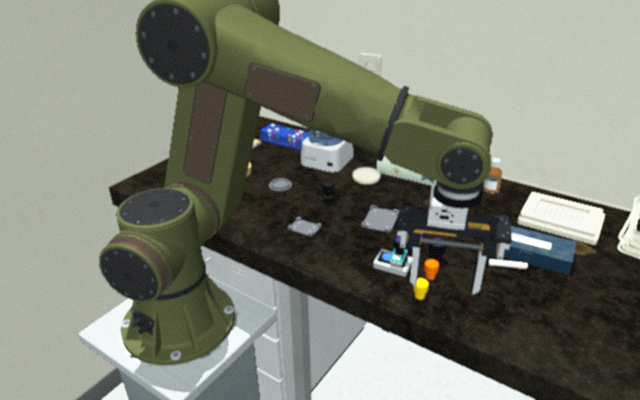

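View pics/top0.png

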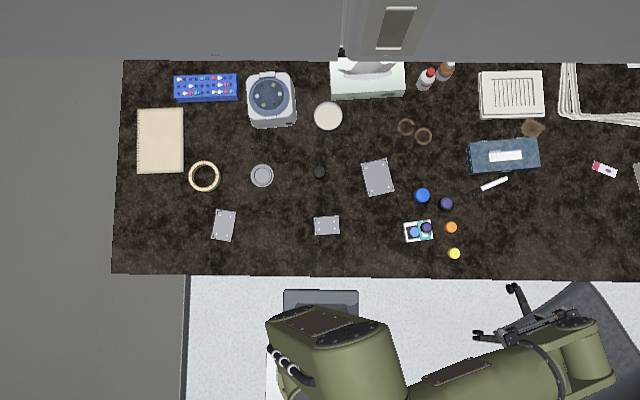

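The scene view shows the pile at about (393,260), with the loose eyepieces beside it. The top view shows the pile at (419,231), the ring holder at (262,175), three plates at (223,225), (327,225) and (377,177), the canister at (319,172) and the tape at (204,176). Next I'll take metric measurements.

```bash
python3 - <<'E'
from h import *
im=cv2.imread('pics/top0.png'); P=np.load('top0.npy')
cv2.imwrite('pics/crop1.png',cv2.resize(im[185:265,390:470],None,fx=7,fy=7,interpolation=cv2.INTER_CUBIC))
hsv=cv2.cvtColor(im,cv2.COLOR_BGR2HSV)
m=((hsv[...,1]<60)&(hsv[...,2]>100)).astype(np.uint8)
m[:150]=0;m[250:]=0
n,l,s,c=cv2.connectedComponentsWithStats(m)
for i in range(1,n):
    if s[i,4]<150: continue
    k=l==i; q=P[k]
    ctr=cv2.findContours(k.astype(np.uint8),0,2)[0][0]
    # project contour to xy at local plane with depth
    xy=q[:,:2].astype(np.float32)*1000
    r=cv2.minAreaRect(xy); print(c[i].round(),s[i,4],'z',np.median(q[:,2]).round(4),'rect',np.round(r[0],1),np.round(r[1],1),round(r[2],1))
# heights in pile
for v in range(214,246,2): print(v,' '.join('%3d'%(1000*P[v,u,2]) for u in range(398,440,2)))
for (u,v) in [(319,172),(204,176),(446,203),(422,195),(451,227),(454,253)]:
    print(u,v,P[v,u].round(4), P[v-6:v+7,u-6:u+7,2].max().round(3))
E
```

```text
[ 57. 199.] 11503 z 0.2769 rect [541.  332.8] [316.8 678.3] 3.2
[160. 161.] 1096 z 0.0099 rect [564.3 277.6] [658.2 119. ] 71.1
[502. 158.] 571 z 0.0389 rect [ 563.1 -309.7] [ 91.2 666.7] 20.9
[377. 177.] 917 z 0.0041 rect [ 547.4 -101.8] [131.  313.5] 36.4
[204. 176.] 246 z 0.0241 rect [529.9 189.2] [472.6  92.9] 68.9
[607. 170.] 162 z 0.0011 rect [ 635.7 -899.7] [60.1 31.3] 67.9
[262. 175.] 419 z 0.0043 rect [507. 112.] [321.   74.1] 37.2
[223. 225.] 614 z 0.0043 rect [430.3 160. ] [353.3  96.4] 84.0
[326. 225.] 457 z 0.0043 rect [450.2 -20.9] [57.6 77.9] 5.4
[411. 230.] 172 z 0.0175 rect [ 418.2 -173.3] [ 62.4 318.8] 8.3
214   2   0  -1  -3  -3   0   0  -3  -3   0   0   0   0  -1   0   1   0   2   0   2   0
216   0  -2  -3  -3   0   3   1   1  -5   0   0   0  -3  -2  -1   0   0  -3   2   0   5
218  -2   0  -2   1   0  -2  -1  -2  -2  -5   3  -2   1   0   2   4   0   1   5   2  -1
220   0  -3  -3   3   0   0   2  -2   0   3   2  -1  -1  -2  13  16  17   0   0  -3   1
222   0   0   2   1   0   0   0  16  16  15  17  39  37  77  79  75  20   0   0  -3   1
224   1  -6   3  22  14  16 
[... 469 characters left out ...]
42  41  38  24  21   1   0   0
236   1  -2   2   0  14  28  27  23  26  24  26  37  34  37  41  36  36 1310  -2   5   1
238   0  -1   0   0  18  24  29  23  27  20  20  40  37  39  39  43  39  15   0   3  -2
240   0   0   2  -1  20  18  21  21  20  20  14  18  14  -3  -1  -1   2  -1  -1  -4   6
242   0  -2   4  -5  16  16  -2   1  -1   0   3   0  -3  -3  -1   3  -3   1   0   2   5
244   0  -3   0   0   4  -2   2   0   0   0   0 1310   0   0  -1   0   0   0  -1   5   0
319 172 [0.6077 0.0039 0.0614] 1.31
204 176 [0.6001 0.3709 0.0011] 1.31
446 203 [ 0.5192 -0.3789  0.0563] 0.06
422 195 [ 0.5427 -0.3079  0.0538] 0.06
451 227 [ 0.4479 -0.3969  0.0429] 1.31
454 253 [ 0.3699 -0.4063  0.0377] 1.31
```

View pics/crop1.png

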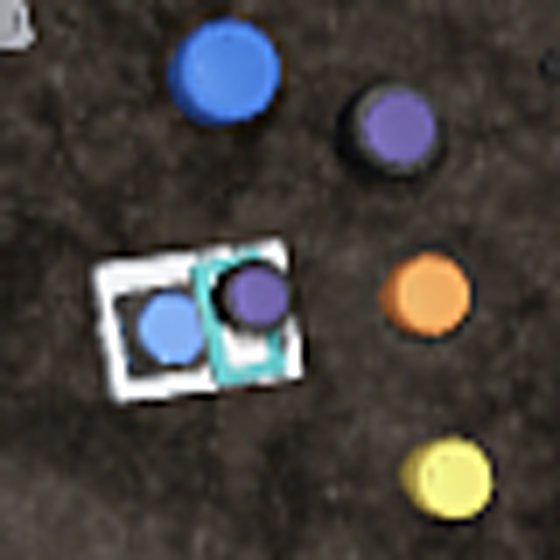

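```bash
cat >> h.py <<'E'
def cast(c,uv,z):
    R=cv2.Rodrigues(np.array(c['rvec'],float))[0]; K=np.array(c['mtx']); t=np.array(c['tvec']).ravel()
    o=-R.T@t; d=np.c_[np.reshape(uv,(-1,2)),np.ones(len(np.reshape(uv,(-1,2))))]@np.linalg.inv(K).T@R
    return (o+d*((z-o[2])/d[:,2])[:,None])[:,:2]
def rect(c,m,z):
    # upscale mask so that contour lies on pixel borders
    m4=cv2.resize(m.astype(np.uint8),None,fx=4,fy=4,interpolation=cv2.INTER_NEAREST)
    k=max(cv2.findContours(m4,0,1)[0],key=cv2.contourArea)
    xy=cast(c,(cv2.convexHull(k).reshape(-1,2)+.5)/4-.5,z)*1000
    r=cv2.minAreaRect(xy.astype(np.float32)); w,h=r[1]; a=r[2]
    if w<h: a+=90; w,h=h,w
    a=(a+90)%180-90   # direction of the long side, deg from world x
    return np.round(r[0],1),round(w,1),round(h,1),round(a,1),round(np.deg2rad(a),3)
def comps(m,lo=8):
    n,l,s,c=cv2.connectedComponentsWithStats(m.astype(np.uint8))
    return [(c[i],s[i,4],l==i) for i in range(1,n) if s[i,4]>=lo]
E
python3 - <<'E'
from h import *
c=snap('top'); im=c['image']; hsv=cv2.cvtColor(im,cv2.COLOR_RGB2HSV)
m=(hsv[...,1]<60)&(hsv[...,2]>100)
for q,a,k in comps(m,150):
    for p in [(377,177),(262,175),(223,225),(326,225)]:
        if np.hypot(*(q-p))<6: print('holder',q.round(),rect(c,k,.005), 'centroid',(cast(c,q,.005)*1000).round(1))
sub=np.zeros(m.shape,bool); sub[200:265,390:475]=1; sub[:,434:]=0
H,S,V=[hsv[...,i].astype(int) for i in range(3)]
print('purple',[(q.round(1),a,(cast(c,q,.079)*1000).round(1)) for q,a,k in comps((H>118)&(H<145)&(S>60)&(V>80)&sub)])
print('bluefilter',[(q.round(1),a,(cast(c,q,.024)*1000).round(1)) for q,a,k in comps((H>98)&(H<=118)&(S>60)&(V>120)&sub)])
t=[k for q,a,k in comps((H>75)&(H<98)&(S>60)&(V>90)&sub)]
for k in t: print('teal',k.sum(),rect(c,k,.039))
cs=(V>90)&sub
for q,a,k in comps(cs,100): print('all bright',rect(c,k,.018))
print(V[214:248,396:436:1][::3])
E
```

```text
holder [377. 177.] (array([ 603.9, -178.7]), 113.1, 88.2, 14.1, np.float64(0.246)) centroid [[ 603.3 -178.9]]
holder [262. 175.] (array([605.1, 185.3]), 73.1, 72.3, 1.4, np.float64(0.025)) centroid [[604.8 185.8]]
holder [223. 225.] (array([445.9, 303. ]), 99.2, 67.9, -8.2, np.float64(-0.142)) centroid [[445.3 302.7]]
holder [326. 225.] (array([450.1, -20.8]), 80.3, 59.8, -84.4, np.float64(-1.473)) centroid [[450.1 -21. ]]
purple [(array([426.5, 226.8]), np.int32(55), array([[ 446.1, -314.6]]))]
bluefilter [(array([422. , 200.4]), np.int32(18), array([[ 529.3, -314.7]])), (array([414. , 231.5]), np.int32(79), array([[ 433. , -289.6]]))]
teal 81 (array([ 437.9, -314.1]), 58.2, 34.4, 14.8, np.float64(0.259))
all bright (array([ 437. , -302.1]), 89.2, 65.0, -81.6, np.float64(-1.423))
[[ 51  59  68  75  79  51  42  41  38  39  38  47  58  57  55  57  55  57
   57  52  54  48  46  44  37  37  40  61  71  68  66  69  73  65  64  68
   64  59  56  54]
 [ 39  43  38  42  58  59  66  57  44  36  34  45  58  42  48  56  63  68
   64  65  62  59  56  57  53  58  57  62  65  65  63  64  66  67  
[... 996 characters left out ...]
 203 167 255
  255  10  39  50]
 [ 65  58  56  55  68  63  64  65  46 130 255 255  92  49  60  82 108 147
  185 181 197 194 212 255 145 218 209 206 203 204 202 211 214 177 179 252
  255  74  38  47]
 [ 48  42  47  44  49  61  65  59  54  78 166 255 245 244 240 233 237 229
  153  93  63  30  13   4  19  43  47  60  54  54  57  60  61  61  70  64
   65  64  57  45]
 [ 39  34  35  37  45  42  36  35  40  37  41  38  37  49  62  56  53  59
   65  64  59  59  48  43  46  64  57  59  64  61  64  70  67  59  61  63
   53  59  52  49]
 [ 42  44  45  44  43  34  41  43  44  41  46  43  39  40  45  44  47  51
   43  34  46  50  44  43  58  58  62  67  63  61  61  57  49  44  40  40
   36  44  54  52]]
```

```bash
cat > d.py <<'E'
import sys; from h import *
x,y,z,yaw=map(float,sys.argv[1:5]); o=monitor.get_obs(); p=o['ee_pos']*1000; w=o['eef_rot'][2]
e=np.array([x,y,z])-p; c,s=np.cos(yaw),np.sin(yaw)
print('t',round(o['time_s'],1),'pos',p.round(1),'rot',o['eef_rot'].round(3),'f',o['force'].round(1),'grip',round(o['grip_width'],4),round(float(o['grip_force']),1))
print('spin',round((w-yaw+np.pi)%(2*np.pi)-np.pi,3),'then shift',np.round([c*e[0]+s*e[1],s*e[0]-c*e[1],-e[2]],1))
E
python3 d.py 446 -315 140 0.147
```

```text
t 0.1 pos [ 197.2 -513.2  205. ] rot [-3.141 -0.     0.367] f [-0.5  0.8  0. ] grip 0.094 0.0
spin 0.22 then shift [ 275.2 -159.6   65. ]
```

>>> apply_moves(plan=[0, 0, 0, 0.11, 0, 0, 0, 0.11, 28, -16, 0, 0, 28, -16, 0, 0, 28, -16, 0, 0, 28, -16, 0, 0, 28, -16, 0, 0, 28, -16, 13, 0, 28, -16, 13, 0, 28, -16, 13, 0, 28, -16, 13, 0, 23, -16, 13, 0, 0, 0, 0, 0, 0, 0, 0, 0], hand=0.25, squeeze=15)

```text
time_s: 1.55
ee_pos: [0.4458, -0.3147, 0.1402]
eef_rot: [-3.141, 0.001, 0.148]
force: [-0.2, -0.4, -0.9]
grip_width: 0.0585
grip_force: 0.0
```

```bash
python3 d.py 446 -315 49 0.147; python3 -c "
from h import *
for n in ('top','scene'):
  c=snap(n); im=c['image'][:,:,::-1]
  if n=='top': a=im[185:265,380:480]
  else: a=im[215:315,360:460]
  cv2.imwrite('pics/a_%s.png'%n,cv2.resize(a,None,fx=5,fy=5,interpolation=2))
a=cv2.imread('pics/a_top.png');b=cv2.imread('pics/a_scene.png')[:400]
cv2.imwrite('pics/a.png',cv2.resize(np.hstack([a,b]),None,fx=.8,fy=.8))"
```

```text
t 1.6 pos [ 445.8 -314.7  140.2] rot [-3.141e+00  1.000e-03  1.480e-01] f [-0.2 -0.4 -0.9] grip 0.0585 0.0
spin 0.001 then shift [ 0.1  0.3 91.2]
```

View pics/a.png

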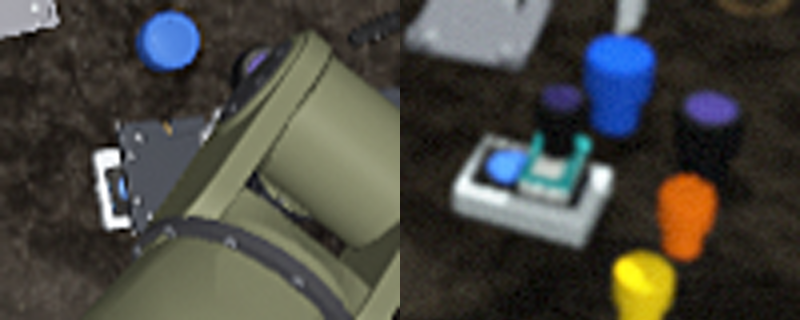

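The right-hand panel (scene view) shows the eyepiece on the far end of the teal box, with a clear way down. I'll cross-check its position from this view.

```bash
python3 - <<'E'
from h import *
c=snap('scene'); hsv=cv2.cvtColor(c['image'],cv2.COLOR_RGB2HSV); H,S,V=[hsv[...,i].astype(int) for i in range(3)]
sub=np.zeros(H.shape,bool); sub[215:300,370:460]=1
for n,lo,hi,z in(('purple',118,150,.079),('bluefilt',98,118,.024),('teal',75,97,.039)):
    for q,a,k in comps((H>lo)&(H<hi)&(S>70)&(V>45)&sub): print(n,q.round(1),a,(cast(c,q,z)*1000).round(1))
E
```

```text
purple [400.3 238.9] 58 [[ 444.6 -315. ]]
purple [437.4 241.8] 105 [[ 482.7 -394.4]]
bluefilt [414. 235.] 414 [[ 551.3 -306.1]]
bluefilt [386.  256.2] 86 [[ 429.7 -287. ]]
teal [399.5 254.8] 121 [[ 435.1 -320.4]]
```

Both views agree: the eyepiece is at (445,-315). I'll descend to TCP z = 49 and grip.

>>> apply_moves(plan=[0, 0, 20, 0, 0, 0, 20, 0, 0, 0, 15, 0, 0, 0, 15, 0, 0, 0, 11, 0, 0, 0, 10, 0, 0, 0, 0, 0, 0, 0, 0, 0])

```text
time_s: 2.5
ee_pos: [0.446, -0.3152, 0.0498]
eef_rot: [3.141, -0.0, 0.147]
force: [0.1, 0.1, 0.4]
grip_width: 0.0583
grip_force: 0.0
```

>>> apply_moves(plan=[0, 0, 0, 0, 0, 0, 0, 0, 0, 0, 0, 0, 0, 0, 0, 0, 0, 0, 0, 0, 0, 0, 0, 0, 0, 0, 0, 0], hand=-1)

```text
time_s: 3.2
ee_pos: [0.446, -0.3149, 0.0497]
eef_rot: [3.141, -0.0, 0.147]
force: [-0.5, 1.2, 4.7]
grip_width: 0.033
grip_force: 15.0
```

>>> apply_moves(plan=[0, 0, -5, 0, 0, 0, -10, 0, 0, 0, -20, 0, 0, 0, -25, 0, 0, 0, -25, 0, 0, 0, -15, 0, 0, 0, 0, 0])

```text
time_s: 3.9
ee_pos: [0.4466, -0.3155, 0.152]
eef_rot: [3.139, -0.003, 0.147]
force: [-0.0, 0.2, -2.3]
grip_width: 0.0332
grip_force: 15.0
```

```bash
python3 d.py 605 185.6 80 0.147;python3 -c "
from h import *
c=snap('scene');im=c['image'][:,:,::-1]
cv2.imwrite('pics/b.png',cv2.resize(im[180:300,360:500],None,fx=4,fy=4,interpolation=2))"
```

```text
t 3.9 pos [ 446.6 -315.5  152. ] rot [ 3.139e+00 -3.000e-03  1.470e-01] f [-0.   0.2 -2.3] grip 0.0332 15.0
spin -0.0 then shift [ 230.1 -472.5   72. ]
```

View pics/b.png

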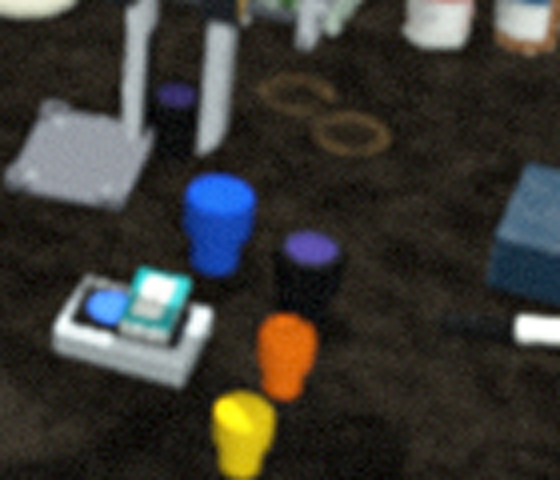

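The eyepiece hangs upright between the fingers at about (177,115) in the crop, and the pile below is undisturbed. I'll carry it to the ring.

>>> apply_moves(plan=[6, -12, 0, 0, 12, -24, 0, 0, 12, -25, 0, 0, 12, -25, 0, 0, 12, -25, 0, 0, 12, -25, 0, 0, 12, -25, 0, 0, 12, -25, 0, 0, 12, -25, 0, 0, 12, -25, 0, 0, 12, -25, 0, 0, 12, -25, 0, 0, 12, -25, 0, 0, 12, -25, 0, 0, 12, -24, 0, 0, 12, -24, 0, 0, 12, -23, 0, 0, 12, -23, 0, 0, 12, -24, 0, 0, 8, -18, 0, 0])

```text
time_s: 5.95
ee_pos: [0.6037, 0.1879, 0.1479]
eef_rot: [3.142, 0.002, 0.148]
force: [0.9, -0.0, -0.8]
grip_width: 0.0332
grip_force: 15.0
```

```bash
python3 d.py 605 185.6 15 0.147
```

```text
t 6.0 pos [603.7 187.9 147.9] rot [3.142e+00 2.000e-03 1.480e-01] f [ 0.9 -0.  -0.8] grip 0.0332 15.0
spin 0.001 then shift [  1.    2.5 132.9]
```

>>> apply_moves(plan=[0, 0, 10, 0, 0, 0, 20, 0, 0, 0, 25, 0, 0, 0, 25, 0, 0, 0, 15, 0, 0, 0, 8, 0, 0, 0, 0, 0, 0, 0, 0, 0])

```text
time_s: 6.75
ee_pos: [0.6047, 0.1857, 0.0473]
eef_rot: [-3.141, -0.001, 0.147]
force: [0.8, 0.7, -0.4]
grip_width: 0.0334
grip_force: 15.0
```

```bash
python3 d.py 605 185.6 15 0.147;python3 -c "
from h import *
c=snap('scene');im=c['image'][:,:,::-1];d=snap('top')['image'][:,:,::-1]
cv2.imwrite('pics/c.png',np.hstack([cv2.resize(im[150:230,230:330],None,fx=4,fy=4,interpolation=2),cv2.resize(d[135:215,210:310],None,fx=4,fy=4,interpolation=2)]))"
```

```text
t 6.8 pos [604.7 185.7  47.3] rot [-3.141e+00 -1.000e-03  1.470e-01] f [ 0.8  0.7 -0.4] grip 0.0334 15.0
spin -0.0 then shift [ 0.3  0.2 32.3]
```

View pics/c.png

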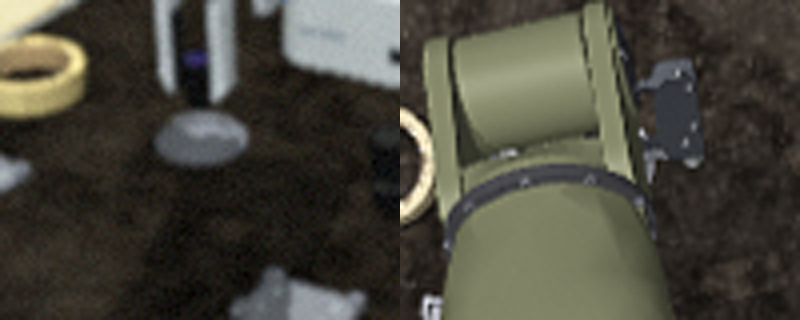

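The scene panel shows the eyepiece hanging straight above the ring at (200,135), so I'll lower it.

>>> apply_moves(plan=[0, 0, 10, 0, 0, 0, 10, 0, 0, 0, 5, 0, 0, 0, 3, 0, 0, 0, 2, 0, 0, 0, 2, 0, 0, 0, 0.5, 0, 0, 0, 0, 0, 0, 0, 0, 0])

```text
time_s: 7.75
ee_pos: [0.6046, 0.1857, 0.0149]
eef_rot: [-3.142, -0.001, 0.147]
force: [-4.8, -0.7, 6.3]
grip_width: 0.0337
grip_force: 15.0
```

>>> apply_moves(plan=[0, 0, 0, 0, 0, 0, 0, 0, 0, 0, 0, 0, 0, 0, 0, 0, 0, 0, 0, 0], hand=0.25)

```text
time_s: 8.25
ee_pos: [0.6044, 0.1857, 0.0139]
eef_rot: [-3.142, 0.0, 0.147]
force: [0.0, 0.1, 0.6]
grip_width: 0.0589
grip_force: 0.0
```

>>> apply_moves(plan=[0, 0, -5, 0, 0, 0, -15, 0, 0, 0, -30, 0, 0, 0, -30, 0, 0, 0, -30, 0, 0, 0, -25, 0, 0, 0, 0, 0])

```text
time_s: 8.95
ee_pos: [0.6059, 0.1861, 0.1543]
eef_rot: [-3.141, -0.007, 0.147]
force: [-0.5, 0.3, -0.1]
grip_width: 0.0587
grip_force: 0.0
```

```bash
python3 d.py 437 -313 150 1.717;python3 -c "
from h import *
c=snap('scene');im=c['image'][:,:,::-1]
cv2.imwrite('pics/d.png',cv2.resize(im[150:230,230:330],None,fx=4,fy=4,interpolation=2))"
```

```text
t 8.9 pos [605.9 186.1 154.3] rot [-3.141 -0.007  0.147] f [-0.5  0.3 -0.1] grip 0.0587 0.0
spin -1.57 then shift [-469.1 -239.8    4.3]
```

View pics/d.png

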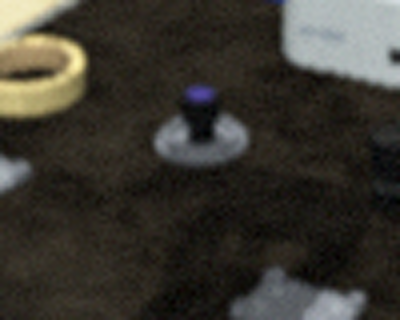

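The eyepiece stands centred in the ring at (200,140) in the crop. The arm is clear of the pile, so I'll measure the box and slide now.

```bash
cat > pile.py <<'E'
from h import *
for n,box in(('top',(205,255,395,440)),('scene',(235,280,365,418))):
    c=snap(n); hsv=cv2.cvtColor(c['image'],cv2.COLOR_RGB2HSV); H,S,V=[hsv[...,i].astype(int) for i in range(3)]
    sub=np.zeros(H.shape,bool); a=box; sub[a[0]:a[1],a[2]:a[3]]=1
    for nm,lo,hi,z in(('bluefilt',98,118,.024),('teal',75,97,.039)):
        for q,ar,k in comps((H>lo)&(H<hi)&(S>60)&(V>70)&sub,30): print(n,nm,ar,(cast(c,q,z)*1000).round(1),rect(c,k,z))
    for q,ar,k in comps((V>90)&sub,150): print(n,'all',rect(c,k,.018))
E
python3 pile.py; python3 -c "
from h import *
c=snap('top'); im=c['image'][:,:,::-1]
cv2.imwrite('pics/e.png',cv2.resize(im[205:255,390:450],None,fx=10,fy=10,interpolation=2))"
```

```text
top bluefilt 84 [[ 433.5 -289.6]] (array([ 434.7, -288. ]), 32.9, 29.9, 0.8, np.float64(0.015))
top teal 105 [[ 437.1 -314.9]] (array([ 438.4, -315. ]), 58.6, 34.6, 12.6, np.float64(0.22))
top all (array([ 437. , -302.1]), 89.2, 65.0, -81.6, np.float64(-1.423))
scene bluefilt 144 [[ 524.1 -313.9]] (array([ 522.6, -312.7]), 63.4, 30.6, 25.9, np.float64(0.452))
scene bluefilt 86 [[ 430.  -286.7]] (array([ 429.2, -287.2]), 41.6, 26.8, 27.2, np.float64(0.476))
scene teal 139 [[ 435.5 -319.3]] (array([ 435.6, -317.5]), 66.1, 39.0, 12.8, np.float64(0.223))
scene all (array([ 438.1, -305.3]), 111.4, 93.4, 8.4, np.float64(0.147))
```

View pics/e.png

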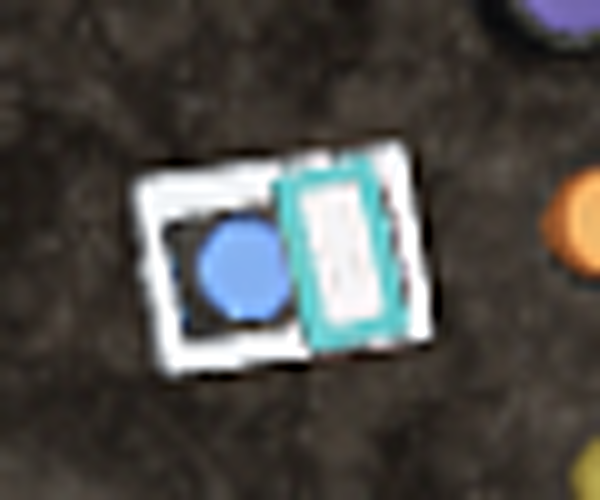

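The crop shows the box with corners at about (275,175), (372,155), (410,338) and (310,350). Its long side lies about 11.5° off world x and its centre is near (438,-315). I'll take it by its ends.

>>> apply_moves(plan=[-6, 12, 0, 0, -12, 24, 0, 0, -13, 25, 0, 0, -13, 25, 0, 0, -13, 25, 0, 0, -13, 25, 0, 0, -13, 25, 0, 0, -13, 25, 0, 0, -13, 25, 0, 0, -13, 25, 0, 0, -13, 25, 0, 0, -13, 25, 0, 0, -13, 25, 0, 0, -13, 25, 0, 0, -12, 25, 0, 0, -12, 25, 0, 0, -12, 25, 0, 0, -12, 24, 0, 0, -12, 24, 0, 0, -6, 12, 0, 0], hand=0.5)

```text
time_s: 11.15
ee_pos: [0.4343, -0.317, 0.1483]
eef_rot: [-3.141, 0.001, 0.145]
force: [0.0, 0.3, 0.2]
grip_width: 0.0706
grip_force: 0.0
```

>>> apply_moves(plan=[0, 0, 0, -0.136, 0, 0, 0, -0.136, 0, 0, 0, -0.136, 0, 0, 0, -0.136, 0, 0, 0, -0.136, 0, 0, 0, -0.136, 0, 0, 0, -0.136, 0, 0, 0, -0.136, 0, 0, 0, -0.136, 0, 0, 0, -0.136, 0, 0, 0, -0.136, 0, 0, 0, -0.136, 0, 0, 0, 0, 0, 0, 0, 0])

```text
time_s: 12.55
ee_pos: [0.4356, -0.3152, 0.1487]
eef_rot: [-3.141, -0.0, 1.775]
force: [-0.4, 0.1, 0.3]
grip_width: 0.0708
grip_force: 0.0
```

```bash
python3 d.py 438 -315 26 1.78
```

```text
t 12.6 pos [ 435.6 -315.2  148.7] rot [-3.141 -0.     1.775] f [-0.4  0.1  0.3] grip 0.0708 0.0
spin -0.005 then shift [ -0.3   2.4 122.7]
```

Now I'll descend, slowing towards the end, and grip.

>>> apply_moves(plan=[0, 2.5, 20, 0, 0, 0, 25, 0, 0, 0, 25, 0, 0, 0, 20, 0, 0, 0, 15, 0, 0, 0, 8, 0, 0, 0, 5, 0, 0, 0, 3, 0, 0, 0, 2, 0, 0, 0, 0, 0, 0, 0, 0, 0])

```text
time_s: 13.65
ee_pos: [0.4384, -0.315, 0.0263]
eef_rot: [3.141, 0.0, 1.779]
force: [-0.4, 0.0, 0.7]
grip_width: 0.0701
grip_force: 0.0
```

>>> apply_moves(plan=[0, 0, 0, 0, 0, 0, 0, 0, 0, 0, 0, 0, 0, 0, 0, 0, 0, 0, 0, 0, 0, 0, 0, 0], hand=-1, squeeze=8)

```text
time_s: 14.25
ee_pos: [0.4384, -0.3149, 0.0261]
eef_rot: [3.141, 0.0, 1.779]
force: [-0.7, 1.0, 3.5]
grip_width: 0.054
grip_force: 8.0
```

>>> apply_moves(plan=[0, 0, -3, 0, 0, 0, -8, 0, 0, 0, -15, 0, 0, 0, -20, 0, 0, 0, -20, 0, 0, 0, -14, 0, 0, 0, 0, 0, 0, 0, 0, 0])

```text
time_s: 15.05
ee_pos: [0.4381, -0.3148, 0.1056]
eef_rot: [-3.141, -0.0, 1.779]
force: [-0.1, -0.3, -0.8]
grip_width: 0.0537
grip_force: 8.0
```

```bash
python3 d.py 450.1 -20.9 106 1.779; python3 pile.py
```

```text
t 15.1 pos [ 438.1 -314.8  105.6] rot [-3.141 -0.     1.779] f [-0.1 -0.3 -0.8] grip 0.0537 8.0
spin -0.0 then shift [285.   72.4  -0.4]
top bluefilt 91 [[ 433.8 -290.7]] (array([ 434.7, -289.6]), 33.0, 32.9, -89.2, np.float64(-1.556))
top all (array([ 449.5, -301. ]), 114.0, 69.8, -55.7, np.float64(-0.972))
top all (array([ 437.8, -344.5]), 73.2, 48.2, -0.7, np.float64(-0.012))
top all (array([ 378.8, -330. ]), 76.0, 29.7, -89.1, np.float64(-1.555))
scene bluefilt 145 [[ 524.2 -313.7]] (array([ 523. , -314.8]), 60.5, 34.5, 33.3, np.float64(0.581))
scene bluefilt 117 [[ 430.8 -291. ]] (array([ 431.3, -291.4]), 39.6, 37.3, 33.4, np.float64(0.583))
scene all (array([ 520.6, -296. ]), 72.3, 61.0, -56.7, np.float64(-0.99))
scene all (array([ 425.1, -306.6]), 93.4, 85.2, -81.6, np.float64(-1.424))
```

>>> apply_moves(plan=[7, 2, 0, 0, 18, 5, 0, 0, 24, 6, 0, 0, 25, 6, 0, 0, 25, 6, 0, 0, 25, 6, 0, 0, 25, 6, 0, 0, 25, 6, 0, 0, 25, 6, 0, 0, 25, 6, 0, 0, 25, 6, 0, 0, 20, 6, 0, 0, 10, 4, 0, 0, 6, 1, 0, 0, 0, 0, 0, 0])

```text
time_s: 16.65
ee_pos: [0.4497, -0.0207, 0.1058]
eef_rot: [-3.141, -0.0, 1.78]
force: [0.5, 0.0, 0.1]
grip_width: 0.0542
grip_force: 8.0
```

>>> apply_moves(plan=[0, 0, 0, 0.14, 0, 0, 0, 0.14, 0, 0, 0, 0.14, 0, 0, 0, 0.14, 0, 0, 0, 0.14, 0, 0, 0, 0.14, 0, 0, 0, 0.14, 0, 0, 0, 0.14, 0, 0, 0, 0.14, 0, 0, 0, 0.14, 0, 0, 0, 0.14, 0, 0, 0, 0.14, 0, 0, 0, 0, 0, 0, 0, 0])

```text
time_s: 18.05
ee_pos: [0.4498, -0.0216, 0.1059]
eef_rot: [3.142, 0.0, 0.102]
force: [-0.4, 0.1, 0.4]
grip_width: 0.0542
grip_force: 8.0
```

```bash
python3 d.py 450.1 -20.9 40 0.098
```

```text
t 18.1 pos [449.8 -21.6 105.9] rot [3.142 0.    0.102] f [-0.4  0.1  0.4] grip 0.0542 8.0
spin 0.004 then shift [ 0.4 -0.7 65.9]
```

>>> apply_moves(plan=[0, 0, 10, 0, 0, 0, 20, 0, 0, 0, 20, 0, 0, 0, 15, 0, 0, 0, 10, 0, 0, 0, 5, 0, 0, 0, 0, 0, 0, 0, 0, 0])

```text
time_s: 18.85
ee_pos: [0.4502, -0.0212, 0.0264]
eef_rot: [3.141, -0.001, 0.099]
force: [-0.3, -0.5, -0.1]
grip_width: 0.054
grip_force: 8.0
```

```bash
python3 d.py 450.1 -20.9 6.3 0.098; python3 -c "
from h import *
c=snap('scene');im=c['image'][:,:,::-1]
cv2.imwrite('pics/f.png',cv2.resize(im[185:255,255:355],None,fx=6,fy=6,interpolation=2))"
```

```text
t 18.9 pos [450.2 -21.2  26.4] rot [ 3.141e+00 -1.000e-03  9.900e-02] f [-0.3 -0.5 -0.1] grip 0.054 8.0
spin 0.001 then shift [-0.1 -0.3 20.1]
```

View pics/f.png

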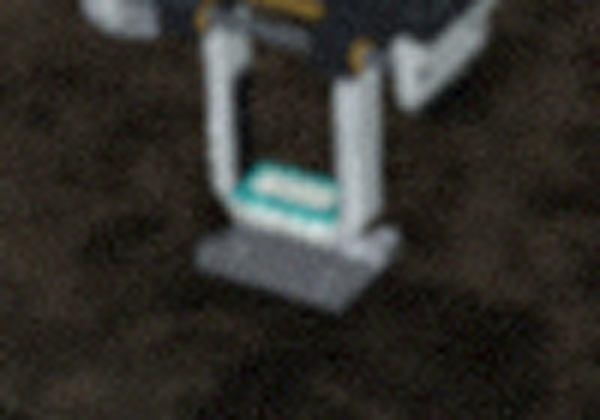

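The box hangs level and aligned over the plate at (300,265) in the crop. I'll lower it and release.

>>> apply_moves(plan=[0, 0, 8, 0, 0, 0, 6, 0, 0, 0, 3, 0, 0, 0, 2, 0, 0, 0, 1, 0, 0, 0, 0, 0, 0, 0, 0, 0])

```text
time_s: 19.6
ee_pos: [0.45, -0.0211, 0.006]
eef_rot: [3.142, -0.0, 0.099]
force: [0.1, -0.2, -0.9]
grip_width: 0.0542
grip_force: 8.0
```

>>> apply_moves(plan=[0, 0, 0, 0, 0, 0, 0, 0, 0, 0, 0, 0, 0, 0, 0, 0, 0, 0, 0, 0], hand=0.5)

```text
time_s: 20.1
ee_pos: [0.4499, -0.0211, 0.0059]
eef_rot: [3.142, -0.0, 0.099]
force: [0.8, -0.2, -0.1]
grip_width: 0.0708
grip_force: 0.0
```

>>> apply_moves(plan=[0, 0, -5, 0, 0, 0, -15, 0, 0, 0, -25, 0, 0, 0, -30, 0, 0, 0, -25, 0, 0, 0, 0, 0])

```text
time_s: 20.7
ee_pos: [0.4514, -0.0213, 0.1092]
eef_rot: [3.14, -0.005, 0.099]
force: [0.2, -0.6, 0.2]
grip_width: 0.0709
grip_force: 0.0
```

```bash
python3 d.py 435 -300 106 0.147; python3 pile.py; python3 -c "
from h import *
c=snap('scene');im=c['image'][:,:,::-1]; d=snap('top')['image'][:,:,::-1]
cv2.imwrite('pics/g.png',np.hstack([cv2.resize(im[190:250,270:335],None,fx=6,fy=6,interpolation=2),cv2.resize(d[208:248,394:440],None,fx=9,fy=9,interpolation=2)]))"
```

```text
t 20.7 pos [451.4 -21.3 109.2] rot [ 3.14  -0.005  0.099] f [ 0.2 -0.6  0.2] grip 0.0709 0.0
spin -0.048 then shift [-57.  273.3   3.2]
top bluefilt 91 [[ 433.8 -290.7]] (array([ 434.7, -289.6]), 33.0, 32.9, -89.2, np.float64(-1.556))
top all (array([ 436.9, -302.1]), 89.2, 64.8, -81.6, np.float64(-1.424))
scene bluefilt 145 [[ 524.  -313.9]] (array([ 522.6, -312.7]), 63.4, 30.6, 25.9, np.float64(0.452))
scene bluefilt 115 [[ 430.9 -291.1]] (array([ 431.3, -291.4]), 39.6, 37.3, 33.4, np.float64(0.583))
scene all (array([ 425.4, -307. ]), 94.0, 86.7, -80.9, np.float64(-1.412))
```

View pics/g.png

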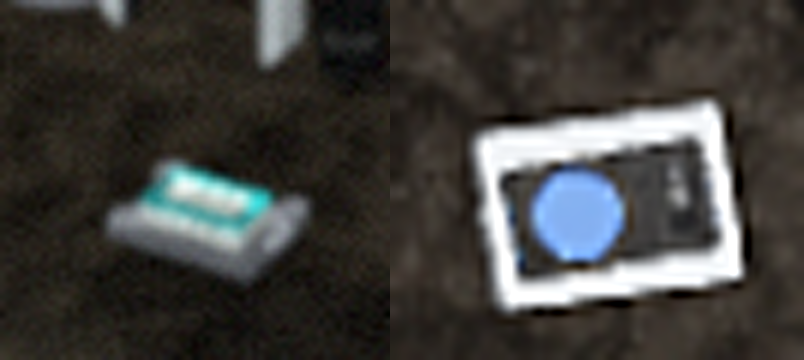

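The left panel shows the box seated in its holder. In the right panel the dark slide has corners at about (500,175), (695,140), (718,242) and (520,275). I'll measure it by mask.

```bash
python3 - <<'E'
from h import *
c=snap('top'); g=cv2.cvtColor(c['image'],cv2.COLOR_RGB2HSV); H,S,V=[g[...,i].astype(int) for i in range(3)]
sub=np.zeros(V.shape,bool); sub[205:255,395:440]=1
k=max(comps((V>110)&sub,150),key=lambda t:t[1])[2].astype(np.uint8)
hull=np.zeros_like(k); cv2.fillConvexPoly(hull,cv2.convexHull(max(cv2.findContours(k,0,1)[0],key=cv2.contourArea)),1)
w=(S<50)&(V>150)
d=(cv2.erode(hull,np.ones((3,3)))>0)&~w
d=cv2.morphologyEx(d.astype(np.uint8),cv2.MORPH_OPEN,np.ones((3,3)))
q=max(comps(d),key=lambda t:t[1]); print('slide',rect(c,q[2],.024),(cast(c,q[0],.024)*1000).round(1))
E
```

```text
slide (array([ 435.6, -301.3]), 72.0, 40.8, -78.9, np.float64(-1.376)) [[ 435.4 -301.1]]
```

>>> apply_moves(plan=[-2, 12, 0, 0, -4, 22, 0, 0, -4, 25, 0, 0, -4, 25, 0, 0, -4, 25, 0, 0, -4, 25, 0, 0, -4, 25, 0, 0, -4, 25, 0, 0, -4, 25, 0, 0, -4, 25, 0, 0, -3, 22, 0, 0, -2, 15, 0, 0, -1, 6, 0, 0, 0, 0, 0, 0], hand=0.28)

```text
time_s: 22.35
ee_pos: [0.4331, -0.3015, 0.1056]
eef_rot: [-3.141, 0.0, 0.098]
force: [0.4, 0.5, -0.4]
grip_width: 0.06
grip_force: 0.0
```

>>> apply_moves(plan=[0, 0, 0, -0.137, 0, 0, 0, -0.137, 0, 0, 0, -0.137, 0, 0, 0, -0.137, 0, 0, 0, -0.137, 0, 0, 0, -0.137, 0, 0, 0, -0.137, 0, 0, 0, -0.137, 0, 0, 0, -0.137, 0, 0, 0, -0.137, 0, 0, 0, -0.137, 0, 0, 0, -0.137, 0, 0, 0, 0, 0, 0, 0, 0])

```text
time_s: 23.75
ee_pos: [0.4335, -0.3006, 0.106]
eef_rot: [-3.142, -0.0, 1.739]
force: [0.3, 0.2, -0.4]
grip_width: 0.0604
grip_force: 0.0
```

```bash
python3 d.py 435.5 -301.2 24 1.75
```

```text
t 23.8 pos [ 433.5 -300.6  106. ] rot [-3.142 -0.     1.739] f [ 0.3  0.2 -0.4] grip 0.0604 0.0
spin -0.011 then shift [-1.   1.8 82. ]
```

>>> apply_moves(plan=[-1, 2, 10, -0.01, 0, 0, 20, 0, 0, 0, 20, 0, 0, 0, 15, 0, 0, 0, 10, 0, 0, 0, 5, 0, 0, 0, 3, 0, 0, 0, 1.5, 0, 0, 0, 1, 0, 0, 0, 0.5, 0, 0, 0, 0, 0, 0, 0, 0, 0])

```text
time_s: 24.95
ee_pos: [0.4357, -0.3018, 0.0202]
eef_rot: [3.141, 0.0, 1.753]
force: [-1.2, 1.2, -0.5]
grip_width: 0.06
grip_force: 0.0
```

>>> apply_moves(plan=[0, 0, 0.5, 0, 0, 0, 0.4, 0, 0, 0, 0, 0])

```text
time_s: 25.25
ee_pos: [0.4355, -0.3018, 0.019]
eef_rot: [-3.142, -0.0, 1.753]
force: [-0.9, 0.4, 0.2]
grip_width: 0.0601
grip_force: 0.0
```

>>> apply_moves(plan=[0, 0, 0, 0, 0, 0, 0, 0, 0, 0, 0, 0, 0, 0, 0, 0, 0, 0, 0, 0, 0, 0, 0, 0], hand=-1, squeeze=10)

```text
time_s: 25.85
ee_pos: [0.4356, -0.3018, 0.0191]
eef_rot: [-3.142, 0.0, 1.753]
force: [-0.3, 0.4, -0.4]
grip_width: 0.0395
grip_force: 10.0
```

>>> apply_moves(plan=[0, 0, -2, 0, 0, 0, -5, 0, 0, 0, -10, 0, 0, 0, -15, 0, 0, 0, -20, 0, 0, 0, -20, 0, 0, 0, -15, 0, 0, 0, 0, 0, 0, 0, 0, 0])

```text
time_s: 26.75
ee_pos: [0.4355, -0.3017, 0.1061]
eef_rot: [3.141, 0.0, 1.753]
force: [0.2, -0.2, -0.5]
grip_width: 0.0397
grip_force: 10.0
```

```bash
python3 d.py 445.6 302.9 106 1.75; python3 -c "
from h import *
c=snap('scene');im=c['image'][:,:,::-1]
cv2.imwrite('pics/i.png',cv2.resize(im[190:290,350:450],None,fx=5,fy=5,interpolation=2))"
```

```text
t 26.8 pos [ 435.5 -301.7  106.1] rot [3.141 0.    1.753] f [ 0.2 -0.2 -0.5] grip 0.0397 10.0
spin 0.003 then shift [5.932e+02 1.177e+02 1.000e-01]
```

View pics/i.png

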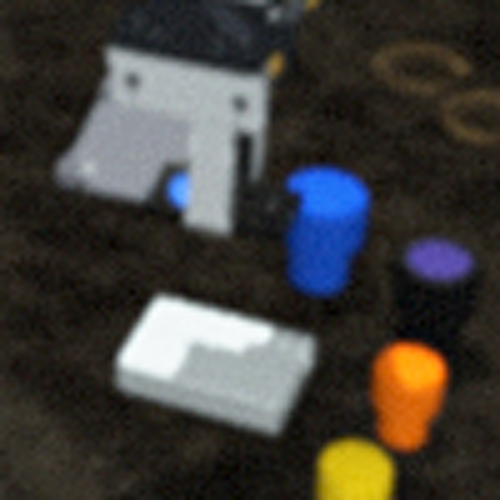

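The slide is held level between the fingers, and the bare case stays behind at (215,365) in the crop. I'll carry the slide across.

>>> apply_moves(plan=[10, 2, 0, 0, 20, 4, 0, 0, 30, 6, 0, 0, 35, 7, 0, 0, 35, 7, 0, 0, 35, 7, 0, 0, 35, 7, 0, 0, 35, 7, 0, 0, 35, 7, 0, 0, 35, 7, 0, 0, 35, 7, 0, 0, 35, 7, 0, 0, 35, 7, 0, 0, 35, 7, 0, 0, 35, 7, 0, 0, 35, 7, 0, 0, 30, 6, 0, 0, 20, 4, 0, 0, 10, 2, 0, 0, 0, 0, 0, 0])

```text
time_s: 28.8
ee_pos: [0.4439, 0.2852, 0.1055]
eef_rot: [-3.141, 0.0, 1.754]
force: [-0.3, -1.3, -0.3]
grip_width: 0.0401
grip_force: 10.0
```

>>> apply_moves(plan=[0, 0, 0, -0.05, 0, 0, 0, -0.1, 0, 0, 0, -0.135, 0, 0, 0, -0.135, 0, 0, 0, -0.135, 0, 0, 0, -0.135, 0, 0, 0, -0.135, 0, 0, 0, -0.135, 0, 0, 0, -0.135, 0, 0, 0, -0.1, 0, 0, 0, -0.05, 0, 0, 0, 0, 0, 0, 0, 0])

```text
time_s: 30.1
ee_pos: [0.4446, 0.2838, 0.106]
eef_rot: [-3.141, -0.0, 2.995]
force: [-1.0, 0.1, 0.4]
grip_width: 0.0396
grip_force: 10.0
```

```bash
python3 d.py 445.6 302.9 30 2.998
```

```text
t 30.1 pos [444.6 283.8 106. ] rot [-3.141 -0.     2.995] f [-1.   0.1  0.4] grip 0.0396 10.0
spin -0.003 then shift [ 1.7 19.  76. ]
```

>>> apply_moves(plan=[1, 10, 0, 0, 1, 9, 10, 0, 0, 0, 20, 0, 0, 0, 20, 0, 0, 0, 15, 0, 0, 0, 10, 0, 0, 0, 5, 0, 0, 0, 0, 0, 0, 0, 0, 0])

```text
time_s: 31.0
ee_pos: [0.4456, 0.3039, 0.0265]
eef_rot: [3.141, 0.001, 2.998]
force: [-0.0, -0.6, -0.1]
grip_width: 0.04
grip_force: 10.0
```

```bash
python3 d.py 445.6 302.9 5.3 2.998; python3 -c "
from h import *
c=snap('scene');im=c['image'][:,:,::-1]
cv2.imwrite('pics/j.png',cv2.resize(im[110:190,190:290],None,fx=5,fy=5,interpolation=2))"
```

```text
t 31.0 pos [445.6 303.9  26.5] rot [3.141e+00 1.000e-03 2.998e+00] f [-0.  -0.6 -0.1] grip 0.04 10.0
spin -0.0 then shift [-0.2 -1.  21.2]
```

View pics/j.png

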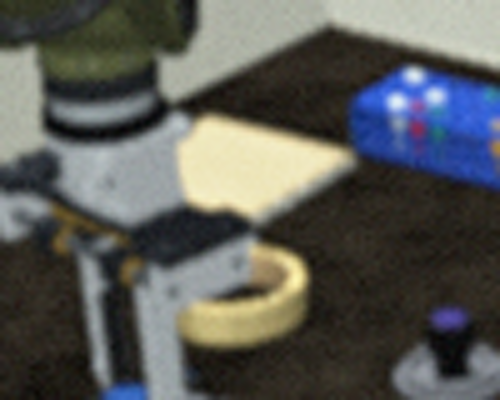

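The eyepiece still stands in its ring and the tape is clear. The crop cuts off the holder itself, but the measured pose is on target, so I'll lower the slide.

>>> apply_moves(plan=[0, -1, 8, 0, 0, 0, 6, 0, 0, 0, 3, 0, 0, 0, 2, 0, 0, 0, 1.5, 0, 0, 0, 0.7, 0, 0, 0, 0, 0, 0, 0, 0, 0])

```text
time_s: 31.85
ee_pos: [0.4452, 0.3027, 0.005]
eef_rot: [3.141, 0.0, 2.998]
force: [-0.9, -0.7, 2.2]
grip_width: 0.0398
grip_force: 10.0
```

>>> apply_moves(plan=[0, 0, 0, 0, 0, 0, 0, 0, 0, 0, 0, 0, 0, 0, 0, 0, 0, 0, 0, 0], hand=0.2)

```text
time_s: 32.35
ee_pos: [0.4452, 0.3027, 0.0048]
eef_rot: [3.142, -0.0, 2.998]
force: [0.6, -0.2, 0.1]
grip_width: 0.0565
grip_force: 0.0
```

>>> apply_moves(plan=[0, 0, -5, 0, 0, 0, -15, 0, 0, 0, -25, 0, 0, 0, -30, 0, 0, 0, -25, 0, 0, 0, 0, 0, 0, 0, 0, 0])

```text
time_s: 33.05
ee_pos: [0.4452, 0.3027, 0.1051]
eef_rot: [3.141, 0.001, 2.998]
force: [-0.1, -0.1, -0.5]
grip_width: 0.0562
grip_force: 0.0
```

```bash
python3 d.py 437 -302 106 2.998; python3 pile.py; python3 -c "
from h import *
c=snap('scene');im=c['image'][:,:,::-1]
cv2.imwrite('pics/k.png',cv2.resize(im[150:250,200:320],None,fx=5,fy=5,interpolation=2))"
```

```text
t 33.0 pos [445.2 302.7 105.1] rot [3.141e+00 1.000e-03 2.998e+00] f [-0.1 -0.1 -0.5] grip 0.0562 0.0
spin -0.0 then shift [ -78.4 -599.6   -0.9]
top all (array([ 436.9, -302.1]), 89.2, 64.8, -81.6, np.float64(-1.424))
scene bluefilt 144 [[ 524.1 -313.9]] (array([ 522.6, -312.7]), 63.4, 30.6, 25.9, np.float64(0.452))
scene all (array([ 426.2, -306.6]), 94.0, 87.9, -82.1, np.float64(-1.433))
```

View pics/k.png

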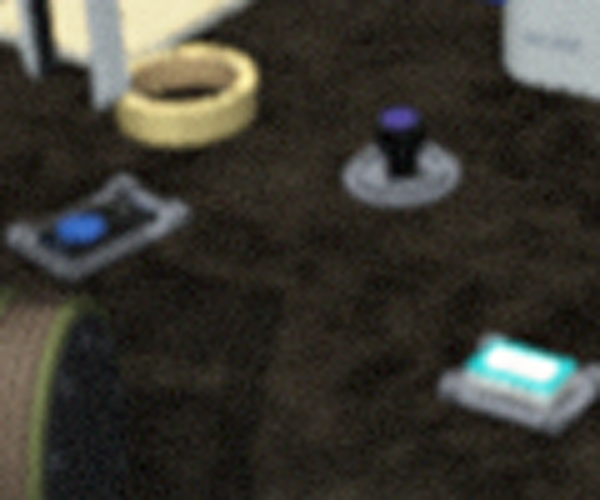

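All three are seated: slide at (85,228), eyepiece at (400,170) and box at (520,375) in the crop. The case is at (437,-302), so I'll go back for it.

>>> apply_moves(plan=[-1, -10, 0, 0, -3, -20, 0, 0, -4, -30, 0, 0, -5, -36, 0, 0, -5, -36, 0, 0, -5, -36, 0, 0, -5, -36, 0, 0, -5, -36, 0, 0, -5, -36, 0, 0, -5, -36, 0, 0, -5, -36, 0, 0, -5, -36, 0, 0, -5, -36, 0, 0, -5, -36, 0, 0, -5, -36, 0, 0, -4, -36, 0, 0, -3, -30, 0, 0, -2, -20, 0, 0, -1, -10, 0, 0, 0, 0, 0, 0], hand=0.8)

```text
time_s: 35.2
ee_pos: [0.4375, -0.2911, 0.1044]
eef_rot: [3.141, -0.001, 2.996]
force: [-0.4, 0.2, 0.6]
grip_width: 0.0848
grip_force: 0.0
```

>>> apply_moves(plan=[0, 0, 0, 0.08, 0, 0, 0, 0.14, 0, 0, 0, 0.14, 0, 0, 0, 0.14, 0, 0, 0, 0.14, 0, 0, 0, 0.14, 0, 0, 0, 0.14, 0, 0, 0, 0.14, 0, 0, 0, 0.14, 0, 0, 0, 0.08, 0, 0, 0, 0, 0, 0, 0, 0])

```text
time_s: 36.4
ee_pos: [0.4381, -0.2897, 0.1048]
eef_rot: [-3.141, -0.0, 1.721]
force: [0.2, -1.1, -0.3]
grip_width: 0.0847
grip_force: 0.0
```

```bash
python3 d.py 437 -302 3 1.717
```

```text
t 36.4 pos [ 438.1 -289.7  104.8] rot [-3.141 -0.     1.721] f [ 0.2 -1.1 -0.3] grip 0.0847 0.0
spin 0.004 then shift [-12.   -2.9 101.8]
```

>>> apply_moves(plan=[-6, -3, 0, 0, -6, 0, 10, 0, 0, 0, 20, 0, 0, 0, 25, 0, 0, 0, 20, 0, 0, 0, 12, 0, 0, 0, 7, 0, 0, 0, 4, 0, 0, 0, 2, 0, 0, 0, 0, 0, 0, 0, 0, 0])

```text
time_s: 37.5
ee_pos: [0.4372, -0.303, 0.0054]
eef_rot: [3.141, 0.001, 1.718]
force: [0.2, 0.3, 0.8]
grip_width: 0.085
grip_force: 0.0
```

>>> apply_moves(plan=[0, 0, 0, 0, 0, 0, 0, 0, 0, 0, 0, 0, 0, 0, 0, 0, 0, 0, 0, 0, 0, 0, 0, 0], hand=-1, squeeze=20)

```text
time_s: 38.1
ee_pos: [0.437, -0.3028, 0.005]
eef_rot: [3.141, 0.0, 1.718]
force: [0.4, 0.4, 1.2]
grip_width: 0.0596
grip_force: 20.0
```

>>> apply_moves(plan=[0, 0, -2, 0, 0, 0, -8, 0, 0, 0, -15, 0, 0, 0, -20, 0, 0, 0, -25, 0, 0, 0, -25, 0, 0, 0, -10, 0, 0, 0, 0, 0, 0, 0, 0, 0])

```text
time_s: 39.0
ee_pos: [0.4365, -0.3025, 0.1089]
eef_rot: [-3.141, -0.001, 1.718]
force: [-0.1, -0.1, -1.8]
grip_width: 0.0599
grip_force: 20.0
```

```bash
python3 d.py 603.7 -178.8 106 1.717
```

```text
t 39.0 pos [ 436.5 -302.5  108.9] rot [-3.141e+00 -1.000e-03  1.718e+00] f [-0.1 -0.1 -1.8] grip 0.0599 20.0
spin 0.001 then shift [ 98.  183.4   2.9]
```

>>> apply_moves(plan=[4, 7, 0, 0, 8, 15, 0, 0, 11, 21, 0, 0, 13, 25, 0, 0, 13, 25, 0, 0, 13, 25, 0, 0, 13, 25, 0, 0, 11, 20, 0, 0, 8, 13, 0, 0, 4, 7, 0, 0, 0, 0, 0, 0])

```text
time_s: 40.1
ee_pos: [0.6037, -0.1785, 0.1092]
eef_rot: [-3.141, -0.0, 1.719]
force: [-1.0, -0.8, -0.9]
grip_width: 0.0599
grip_force: 20.0
```

>>> apply_moves(plan=[0, 0, 0, 0.06, 0, 0, 0, 0.12, 0, 0, 0, 0.14, 0, 0, 0, 0.14, 0, 0, 0, 0.14, 0, 0, 0, 0.14, 0, 0, 0, 0.14, 0, 0, 0, 0.14, 0, 0, 0, 0.14, 0, 0, 0, 0.14, 0, 0, 0, 0.12, 0, 0, 0, 0.05, 0, 0, 0, 0, 0, 0, 0, 0])

```text
time_s: 41.5
ee_pos: [0.6032, -0.1795, 0.1098]
eef_rot: [-3.142, 0.0, 0.249]
force: [-0.2, 0.4, -1.3]
grip_width: 0.06
grip_force: 20.0
```

```bash
python3 d.py 603.7 -178.8 30 0.246
```

```text
t 41.5 pos [ 603.2 -179.5  109.8] rot [-3.142  0.     0.249] f [-0.2  0.4 -1.3] grip 0.06 20.0
spin 0.003 then shift [ 0.7 -0.6 79.8]
```

>>> apply_moves(plan=[1, -1, 15, 0, 0, 0, 25, 0, 0, 0, 25, 0, 0, 0, 15, 0, 0, 0, 8, 0, 0, 0, 5, 0, 0, 0, 3, 0, 0, 0, 2, 0, 0, 0, 1.5, 0, 0, 0, 1, 0, 0, 0, 0, 0, 0, 0, 0, 0])

```text
time_s: 42.7
ee_pos: [0.6044, -0.1778, 0.0095]
eef_rot: [3.141, -0.0, 0.248]
force: [-1.0, -0.5, -0.7]
grip_width: 0.0599
grip_force: 20.0
```

```bash
python3 d.py 603.7 -178.8 9 0.246
```

```text
t 42.7 pos [ 604.4 -177.8    9.5] rot [ 3.141 -0.     0.248] f [-1.  -0.5 -0.7] grip 0.0599 20.0
spin 0.002 then shift [-0.9  0.8  0.5]
```

>>> apply_moves(plan=[-0.9, 0.8, 0.5, 0, 0, 0, 0, 0, 0, 0, 0, 0])

```text
time_s: 43.0
ee_pos: [0.6037, -0.1789, 0.009]
eef_rot: [3.141, -0.0, 0.248]
force: [-0.6, -0.7, -0.5]
grip_width: 0.0599
grip_force: 20.0
```

>>> apply_moves(plan=[0, 0, 0, 0, 0, 0, 0, 0, 0, 0, 0, 0, 0, 0, 0, 0, 0, 0, 0, 0], hand=0.6)

```text
time_s: 43.5
ee_pos: [0.6036, -0.1788, 0.0089]
eef_rot: [-3.142, 0.0, 0.248]
force: [-0.0, -0.0, 0.4]
grip_width: 0.0752
grip_force: 0.0
```

>>> apply_moves(plan=[0, 0, -5, 0, 0, 0, -15, 0, 0, 0, -25, 0, 0, 0, -30, 0, 0, 0, -30, 0, 0, 0, -30, 0, 0, 0, -30, 0, -20, 0, 0, 0, -30, 0, 0, 0, -30, 0, 0, 0, -30, 0, 0, 0, -30, 0, 0, 0, -20, 0, 0, 0, 0, 0, 0, 0, 0, 0, 0, 0])

```text
time_s: 45.0
ee_pos: [0.4489, -0.2182, 0.175]
eef_rot: [3.14, -0.001, 0.247]
force: [-0.5, -0.2, 0.2]
grip_width: 0.075
grip_force: 0.0
```

```bash
python3 d.py 603.7 -178.8 9 0.246; python3 -c "
from h import *
c=snap('scene');im=c['image'][:,:,::-1]; d=snap('top')['image'][:,:,::-1]
a=cv2.resize(im[150:270,200:460],None,fx=3,fy=3,interpolation=2)
b=cv2.resize(d[150:250,200:460],None,fx=3,fy=3,interpolation=2)[:230]
cv2.imwrite('pics/z.png',np.vstack([a,b])[:600])"
```

```text
t 45.0 pos [ 448.9 -218.2  175. ] rot [ 3.14e+00 -1.00e-03  2.47e-01] f [-0.5 -0.2  0.2] grip 0.075 0.0
spin 0.001 then shift [159.7  -0.5 166. ]
```

View pics/z.png

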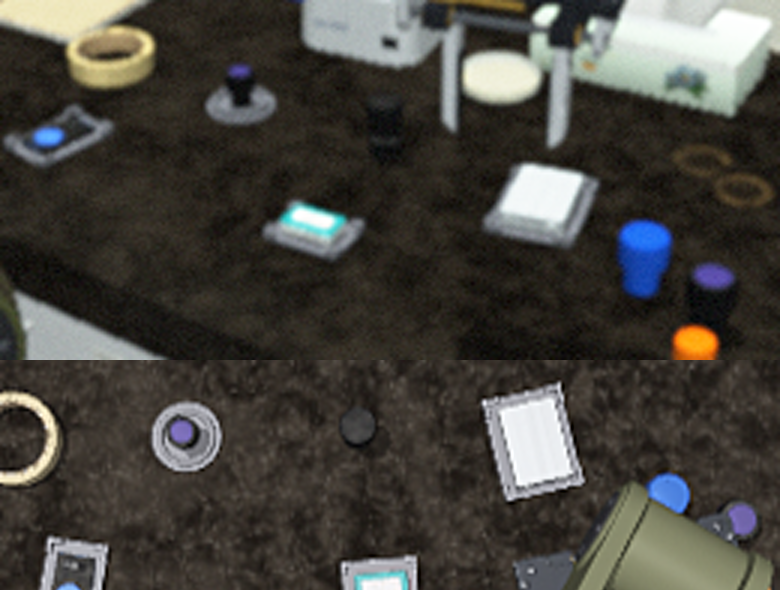

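The final picture shows the eyepiece, box, slide and case all in their holders, the canister and tape where they were, and the gripper clear. I'm handing in.

>>> apply_moves(plan=[0, 0, 0, 0, 0, 0, 0, 0, 0, 0, 0, 0])

```text
time_s: 45.4
ee_pos: [0.4487, -0.2179, 0.1737]
eef_rot: [-3.141, 0.0, 0.248]
force: [0.8, 0.2, -0.3]
grip_width: 0.075
grip_force: 0.0
```

```bash
python3 -c "
from station import ctrl
print(ctrl.hand_in())"
```

```text
the job is handed in; nothing more can be done
None
```

I set the eyepiece, box of cover glasses, filter slide and metal case in their own holders in order and released them, left the canister and tape in place, and handed the job in at about 45 s; it returned no verdict.

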